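# Shut the chip sockets and light one for inspection

### The arm

A 7-joint arm with a two-finger parallel gripper is mounted at the origin on the work surface. World frame = base frame: x ahead of the robot, y to its left, z up, the work surface at z = 0. Lengths are in mm, angles in rad, forces in N, time in s.
With the tool pointing down it reaches from about 425 to 875 mm from the base axis. Payload 4.7 kg.
Tool frame: the origin (TCP) lies between the finger pads; the fingertips stand 14 mm ahead of it and the grasp point (between the pads) lies 5 mm behind it; z points along the fingers, y is the direction in which the jaws open and shut (so a half turn about z gives the same grasp; the last joint's range is limited). The gripper opens to 87 mm and grips with 3 to 60 N. Pads are 19 mm wide; open, the fingers measure 117 mm over their backs; the gripper's body (75 mm by 190 mm) begins 51 mm behind the grasp point.
Start: joints at [1.28, 0.321, -0.07, 1.45, 0.023, 1.371, -0.057], TCP at [195.046, -620.069, 197.687] pointing down, gripper open.
Joint ranges: [-2.86, 2.86], [-0.3, 2.09], [-1.38, 1.24], [0.06, 2.45], [-1.56, 4.7], [0.09, 2.05], [-2.69, 2.69]. Speed limits (rad/s): [2.57, 2.57, 3.14, 3.14, 3.14, 3.14, 3.14].

### API

Orientations are given as a unit quaternion [w, x, y, z].
In Python, from workcell import get_obs, capture, finish_job gives the robot as it stands.
- The arm moves only by the tool jog_arm, never from a script. Its argument "targets" is a list of rows, each a list of 2 entries, a list of its own where there are three numbers: the shift along the tool's x, y, z in units of 60 mm (1.0 is 60 mm), then the turn, a rotation vector about the tool's x, y, z in units of 5 degrees (1.0 is 5 degrees). In form: [[[x, y, z], [rx, ry, rz]], ...]. A call has 1 to 8 rows; each row shifts and turns the commanded pose from where the row before left it, along the tool's axes as they then stand; what a row does not reach is not made up. A row lasts 1/8 s, in which the tool goes at most 62.5 mm and 10.7 degrees, less where a joint would pass 70% of its speed; a pose out of reach is approached as far as the arm can. A call is refused whole if a number of a shift passes 1 or a number of a turn 1, either way. A call with a gripper value outside its range is refused whole. "claw" is the gripper's target within -1 to 1 (fully open at 1, half-way at 0, shut at -1), set as the call begins (left out, the last holds). The fingers move at their own pace and stop on an object; the grip force is fixed at half the most. Time passes only in rows, so rows that do not move let the fingers close. It gives the time, the measured TCP pose, the force and the opening at its end, in the units of the state.
- get_obs(): the state, without advancing time (a new reading comes with each control period).
- capture(name): name is "scene" or "top"; returns a dict with "image" (420x560x3 uint8, red, green, blue), "fx", "fy", "cx", "cy" (pixels), "R" (3x3) and "t" (3): a world point X has camera coordinates R X + t. Camera axes: x right, y down, z forward; pixel columns grow to the right and rows downward; lengths in mm; the calibration is good to about 2 mm. A picture is of the moment at which its call begins. There is no depth.
- finish_job(): hands the job in, once; it reports no verdict.
The state is a dict: "clock": time; "joints": joint angles; "qd": joint speeds; "effort": joint torques, N m; "tcp_pos": TCP position; "eef_rot": TCP orientation; "ft_force": force on the tool from outside, world axes, zero at the start; "moment": the same for the moment, N m; "gripper_width": finger opening in mm.
Only numpy, scipy, OpenCV 4.12 (cv2) and the standard library are available. Lean on these libraries where they do the work, as an engineer would, in place of code of your own. Each camera call takes 0.05 s, during which the arm holds its last target. There are 200 camera calls.

### The job

Press both hinged socket covers on the green board down until they click and stay shut by themselves. Then draw the yellow inspection torch out of its round holder, tip it to a slant of about 45 degrees with its lens downward, and finish holding it in the air so that it points at the middle of the shut blue cover from about 8 cm away. Do not let go of the torch at the end, let it rest on nothing, and leave the other things on the table where they are.

Things in the scene. Friction and masses are not known exactly. Their poses are not given: they have to be found in the camera images.
- board: Green fixture board screwed to the table, 180 x 250 x 12 mm (x, y, z of its own frame); origin at the centre of its underside, turned about the vertical. Its own -x side is the one nearer the robot. The two chip sockets are fixed on it side by side along its y, either colour on either side, each turned like the board.
- socket_blue: Black chip socket block, 60 x 50 x 22 mm (x, y, z), with the blue cover; origin at the centre of its underside, which is 12 mm above the table. The cover's hinge lies along y at its own +x edge, the latch on its -x side (a small plate 48 mm from the origin, no higher than the block).
- socket_grey: The same socket with the light grey cover; origin and axes alike.
- cover_blue (a joint): Opening angle of the blue cover in rad: 0 lies flat and shut, starts 0.45 to 0.85 (half open), grows as its front edge rises. A light spring lifts it again to 0.3 or more unless it has clicked past the latch. A push of about 3 to 4 N at its front edge (5 to 7 N at its middle) snaps it in; it passes the click at about 0.06, then stays at about 0.02 or less by itself.
- cover_grey (a joint): The same for the light grey cover.
- cover_blue_hinge (a point): A point on the middle of the blue cover's hinge axis, 30 mm ahead (+x) of the socket's origin and 25 mm above its underside, 37 mm above the table. The frame turns with the cover: y is the hinge axis, the cover's panel runs 60 mm along -x from here, 48 mm wide, its outer face 6 mm above the axis along z. Pressing down about 40 mm from the hinge and following the arc works well.
- cover_grey_hinge (a point): The same point of the light grey cover.
- cover_blue_top (a point): Centre of the blue cover's outer face (small glass window), 30 mm from the hinge; its z is the face's outward normal. Shut, it lies 43 mm above the table. This is the point to aim the torch at.
- cover_grey_top (a point): Centre of the light grey cover's outer face.
- torch: Inspection torch, 140 mm long, 160 g, standing upright in the holder with its lens down. Origin half-way along it, z axis from the lens to the tail (up at the start). Lens end: dark round head, 32 mm across, 45 mm long. Handle: yellow, square, 24 x 24 mm with sides along the torch's own x and y, from 26 mm below the origin to the tail, 70 mm above it. A good grip is 30 mm above the origin. The torch may stand up to 3 mm off the holder's centre; loose fit.
- torch_lens (a point): Centre of the torch's lens face, 70 mm from the torch's origin on its -z side.
- torch_spot (a point): The point 80 mm in front of the lens on the torch's axis (150 mm from its origin), where the beam comes together.
- holder: Torch holder screwed to the table: dark disc 90 mm across and 12 mm high with an upright aluminium tube on it, 47 mm outside, 39 mm inside, rim 67 mm above the table. Origin at the centre of its underside. The torch stands in it on the disc, lens face 12 mm and tail 152 mm above the table. It may be on the left or the right of the board.
- pen_pot: Loose white pot with pens, 68 mm across, 85 mm high (pens to 135 mm), origin at the centre of its underside, on the other side of the board from the holder. Leave it.
- solvent_bottle: Loose white bottle with a blue cap, 56 mm across, 150 mm high, origin at the centre of its underside. Leave it.
- chip_jar: Loose amber jar with a black lid, 54 mm across, 65 mm high, origin at the centre of its underside. Leave it.
- chip_tray: Loose black divided tray, 100 x 130 x 22 mm, origin at the centre of its underside. Leave it.
- screwdriver: Loose screwdriver lying on the table, about 200 mm long. Leave it.
Things that resemble listed ones, but are neither listed nor needed, are in the scene too. What is shaped like the pen_pot but orange or red is not meant.

How it is judged:
By the outcome, as a careful person would: the job done as asked, in the order asked, and still so for the second after the job is handed in, while the arm keeps its last pose, push and grip.
It also fails if it takes over 67 s, if anything falls off the work surface, if the arm or the gripper's body presses on something with over 40 N, if the wrist force passes 120 N, or if a joint passes its speed limit or range.

## Working session

There is one attempt and no reset: what is moved stays moved. The work goes in short steps, Python scripts to look and compute and a tool call to move; the robot and the scene stay as the last step left them, time stands still between calls to the robot, and variables do not carry over. Pictures are saved under pics/ and viewed, about 8 in all and at most 12, crops included, and the job is handed in when it is done.

Besides the shell and the picture viewer there is one more tool, called after ">>>" by a JSON object that holds its "method" and its "body". jog_arm: Moves the arm, as the interface text tells. Its arguments: {"type":"object","properties":{"targets":{"type":"array","items":{"type":"array"}},"claw":{"type":"number"}},"required":["targets"]}

```bash
mkdir -p pics; ls
cat > h.py <<'E'
import numpy as np, cv2, json
from workcell import get_obs, capture, finish_job
from scipy.spatial.transform import Rotation as Ro
def snap(n,f):
    c=capture(n); cv2.imwrite('pics/'+f+'.png',np.ascontiguousarray(c['image'][:,:,::-1]))
    np.savez('pics/'+f+'.npz',**{k:np.array(c[k]) for k in c}); return c
def load(f): return dict(np.load('pics/'+f+'.npz'))
def ray(c,u,v):
    R=np.array(c['R']);t=np.array(c['t'])
    d=R.T@np.array([(u-c['cx'])/c['fx'],(v-c['cy'])/c['fy'],1]); return -R.T@t,d/np.linalg.norm(d)
def onz(c,u,v,z):
    o,d=ray(c,u,v); return o+d*(z-o[2])/d[2]
def tri(c1,p1,c2,p2):
    o1,d1=ray(c1,*p1);o2,d2=ray(c2,*p2)
    s=np.linalg.lstsq(np.c_[d1,-d2],o2-o1,rcond=None)[0]
    a=o1+d1*s[0];b=o2+d2*s[1]; return (a+b)/2,np.linalg.norm(a-b)
def proj(c,X):
    p=np.array(c['R'])@np.array(X,float)+np.array(c['t']); return np.array([c['fx']*p[0]/p[2]+c['cx'],c['fy']*p[1]/p[2]+c['cy']])
E
python3 - <<'E'
from h import *
a=snap('scene','s0');b=snap('top','t0')
for c in(a,b): print(c['fx'],c['cx'],c['cy'],-np.array(c['R']).T@c['t'], np.array(c['R'])[2])
o=get_obs();print({k:np.round(o[k],3) for k in o})
cv2.imwrite('pics/both.png',np.vstack([cv2.resize(np.hstack([a['image'],b['image']])[:,:,::-1],(800,300))]))
E
```

```text
pics
424.6114573217395 286.1630231334225 208.17208071104406 [1245.91395349   -5.28889002  892.88564985] [-0.64960383 -0.05429694 -0.75833153]
486.02326005396714 290.18855223919945 209.13114114511558 [ 404.44235628  -37.33030769 1132.3422821 ] [ 0.11335279 -0.02619457 -0.99320944]
{'clock': np.float64(0.1), 'joints': array([ 1.28 ,  0.322, -0.07 ,  1.452,  0.023,  1.371, -0.057]), 'qd': array([ 0.001, -0.002, -0.001, -0.003, -0.001,  0.002, -0.   ]), 'effort': array([-0.0000e+00, -4.9257e+01, -4.0500e-01, -3.1340e+01, -6.4000e-02,
        3.9000e-02,  0.0000e+00]), 'tcp_pos': array([ 194.841, -619.566,  196.694]), 'eef_rot': array([-0.001,  0.988,  0.152, -0.   ]), 'ft_force': array([-0.504,  0.301,  0.374]), 'moment': array([-0.046,  0.063, -0.012]), 'gripper_width': np.float64(86.861)}
```

View pics/s0.png

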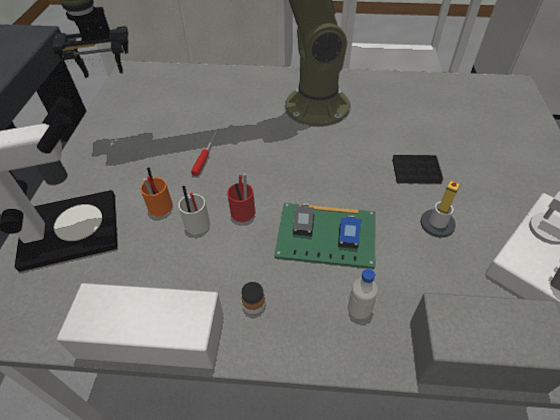

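View pics/t0.png

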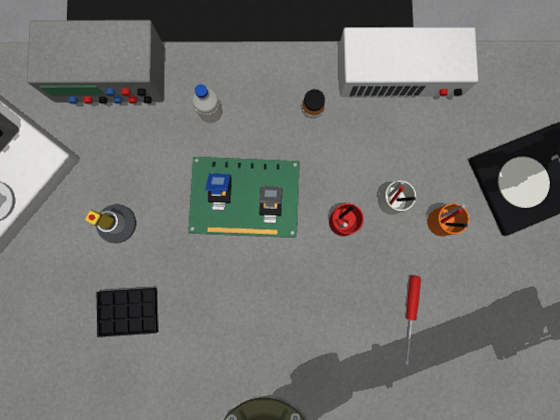

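Scene view: holder with torch at (440,215), board centred near (327,235), blue cover (350,231), grey (303,220). Top view: torch tail (92,218), holder disc (116,223), blue cover (218,184), grey (270,197), board (190–300, 157–237).

Run:
```python
from h import *
a=load('s0');b=load('t0')
def mask(c,f,box):
    h=cv2.cvtColor(c['image'],cv2.COLOR_RGB2HSV).astype(int); m=f(h[...,0],h[...,1],h[...,2]).astype(np.uint8)*255
    x0,x1,y0,y1=box; z=np.zeros_like(m); z[y0:y1,x0:x1]=m[y0:y1,x0:x1]; return z
def big(m):
    cs=cv2.findContours(m,cv2.RETR_EXTERNAL,cv2.CHAIN_APPROX_NONE)[0]; return max(cs,key=cv2.contourArea)
def cen(k): M=cv2.moments(k); return M['m10']/M['m00'],M['m01']/M['m00']
# board
g=lambda h,s,v:(h>60)&(h<90)&(s>90)
for c,box,n in((a,(260,390,190,280),'s'),(b,(175,315,145,250),'t')):
    k=big(mask(c,g,box)); hull=cv2.convexHull(k)[:,0]
    P=np.array([onz(c,u,v,12)[:2] for u,v in hull],np.float32); r=cv2.minAreaRect(P); print(n,'board',r)
# torch
y=lambda h,s,v:(h>18)&(h<35)&(s>120)&(v>100)
rd=lambda h,s,v:((h<8)|(h>172))&(s>140)&(v>80)
for c,box,n in((a,(420,480,170,240),'s'),(b,(75,140,200,245),'t')):
    for nm,f in(('yel',y),('red',rd)):
        m=mask(c,f,box)
        if m.any(): k=big(m); print(n,nm,cen(k),cv2.boundingRect(k),cv2.contourArea(k),cv2.minAreaRect(k))
bl=lambda h,s,v:(h>100)&(h<130)&(s>100)&(v>50)
for c,box,n in((a,(325,375,205,260),'s'),(b,(195,245,165,215),'t')):
    k=big(mask(c,bl,box)); print(n,'blue',cen(k),cv2.boundingRect(k))
C=[]
for n,c,(x0,x1,y0,y1) in(('s1',a,(270,390,195,270)),('t1',b,(185,305,150,242))):
    C.append(cv2.resize(c['image'][y0:y1,x0:x1,::-1],None,fx=6.6,fy=6.6,interpolation=cv2.INTER_CUBIC)[:600])
    cv2.imwrite('pics/'+n+'c.png',C[-1])
x=lambda c,x0,x1,y0,y1:cv2.resize(c['image'][y0:y1,x0:x1,::-1],(400,400),interpolation=cv2.INTER_CUBIC)
cv2.imwrite('pics/torch.png',np.hstack([x(a,410,480,170,240),x(b,75,145,185,255)]))
w=[x(a,275,375,190,290),x(b,190,300,145,255)]
cv2.imwrite('pics/cov.png',np.hstack(w))
```

```text
s board ((569.4908447265625, 40.757789611816406), (244.25546264648438, 180.49359130859375), 86.91646575927734)
t board ((563.74560546875, 40.209693908691406), (246.97262573242188, 177.5740966796875), 86.90548706054688)
s yel (446.5575048732943, 200.36744639376215) (439, 190, 17, 22) 171.0 ((446.45367431640625, 200.47940063476562), (9.544254302978516, 20.814598083496094), 23.96249008178711)
s red (453.60606060606057, 183.93939393939394) (452, 183, 4, 3) 5.5 ((453.5, 184.0), (2.0, 3.0), 90.0)
t yel (92.29569892473118, 216.9798387096774) (85, 210, 15, 15) 124.0 ((92.33847045898438, 216.90769958496094), (11.65926456451416, 12.403472900390625), 29.74488067626953)
t red (91.28735632183907, 216.83908045977012) (89, 215, 6, 5) 14.5 ((91.5, 217.0), (4.0, 5.0), 90.0)
s blue (349.4715270221255, 229.7232499093217) (339, 217, 22, 27)
t blue (217.31814119749774, 182.76407506702412) (205, 173, 25, 21)
```

View pics/torch.png

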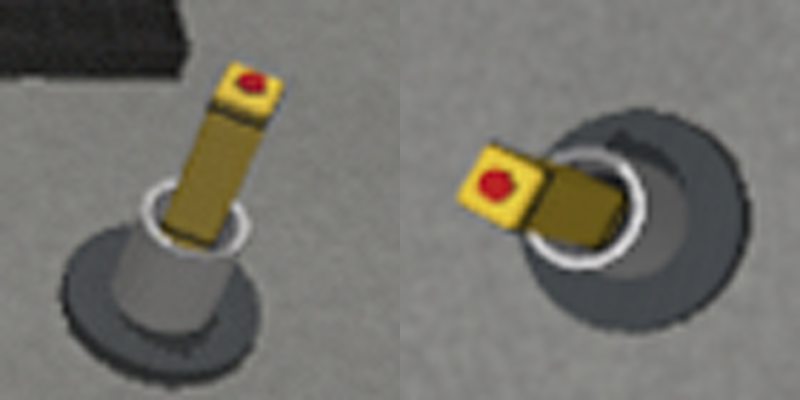

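View pics/cov.png

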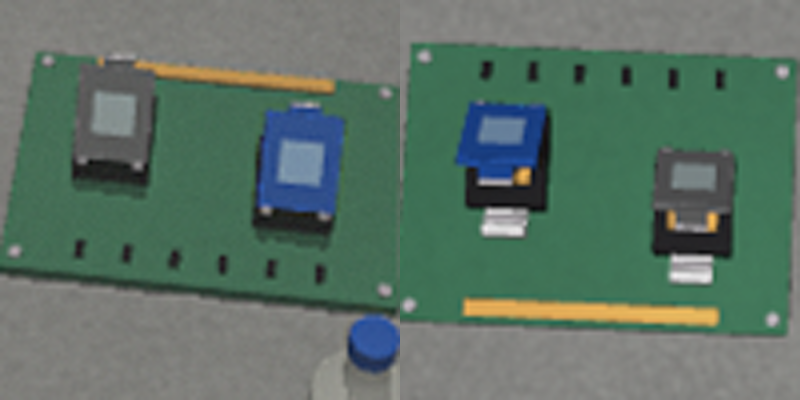

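The torch crop shows the tail cap centre at scene (454.1,184.5) and top (92.0,217.4). In the cover crop, blue window centre is at scene (350,230.8) / top (218.1,180.8), grey at scene (303.8,218.5) / top (270.6,193.7). Block front edges in top: blue (219.2,202.2), grey (270.4,214.2).

Run:
```python
from h import *
a=load('s0');b=load('t0')
print('tail',tri(a,(454.1,184.5),b,(92.0,217.4)))
# holder rim centres: scene crop (194,218), top crop (583,208)
f=lambda u,v,s,x,y:(u*s+x,v*s+y)
print('rim',tri(a,f(194,220,.175,410,170),b,f(183,208,.175,75,185)))
q=[f(u-400,v,.175,75,185) for u,v in((492,143),(555,165),(522,232),(458,200))]
Q=np.array([onz(b,*p,152) for p in q]);print(Q.round(1))
for i in range(4): d=Q[(i+1)%4]-Q[i]; print(np.degrees(np.arctan2(d[1],d[0])).round(1),np.linalg.norm(d).round(1))
yaw=np.radians(-3.1); ex=np.array([np.cos(yaw),np.sin(yaw)]);ey=np.array([-ex[1],ex[0]])
for n,s,t,fe,hs in(('blue',(350,230.8),(218.1,180.8),(219.2,202.2),None),('grey',(303.8,218.5),(270.6,193.7),(270.4,214.2),None)):
    P,e=tri(a,s,b,t); E=onz(b,*fe,34); o=E[:2]+30*ex; H=o+30*ex
    r=np.array([(H-P[:2])@ex,P[2]-37]); th=np.arctan2(r[1],r[0])-np.arctan2(6,30)
    print(n,'top',P.round(1),e.round(1),'origin',o.round(1),'hinge',H.round(1),'lateral',((P[:2]-H)@ey).round(1),'radius',np.hypot(*r).round(1),'ang',th.round(2))
```

```text
tail (array([505.24037166, 338.4968908 , 148.69507808]), np.float64(4.4568359175766705))
rim (array([505.02935715, 338.96093005,  59.55251724]), np.float64(3.6562826196796614))
[[519.6 337.1 152. ]
 [511.5 314.9 152. ]
 [488.  325.7 152. ]
 [499.6 348.3 152. ]]
-110.0 23.6
155.3 25.8
62.9 25.4
-29.3 22.9
blue top [592.9  96.4  57.3] 3.9 origin [577.6  93.1] hinge [607.6  91.4] lateral 4.1 radius 25.2 ang 0.74
grey top [562.2 -20.1  58. ] 4.7 origin [548.7 -22.8] hinge [578.7 -24.4] lateral 3.4 radius 26.9 ang 0.7
```

>>> {"method": "jog_arm", "body": {"targets": [[[0.6, -0.55, 0], [0, 0, -1]], [[0.65, -0.5, 0], [0, 0, -1]], [[0.69, -0.44, 0], [0, 0, -1]], [[0.73, -0.38, 0], [0, 0, -1]], [[0.76, -0.31, 0], [0, 0, -1]], [[0.78, -0.25, 0], [0, 0, -1]], [[0.8, -0.18, 0], [0, 0, -1]], [[0.81, -0.11, 0], [0, 0, -1]]], "claw": -1}}

```text
clock: 1.1
tcp_pos: [391.9, -277.9, 197.4]
eef_rot: [-0.0, 0.876, 0.482, -0.0]
ft_force: [0.0, -0.6, -0.2]
gripper_width: 15.0
```

>>> {"method": "jog_arm", "body": {"targets": [[[0.82, -0.04, 0], [0, 0, -1]], [[0.82, 0.04, 0], [0, 0, -1]], [[0.81, 0.11, 0], [0, 0, -1]], [[0.8, 0.18, 0], [0, 0, -1]], [[0.78, 0.25, 0], [0, 0, -1]], [[0.76, 0.31, 0], [0, 0, -1]], [[0, 0, 0.4], [0, 0, -0.5]], [[0, 0, 0.3], [0, 0, 0]]]}}

```text
clock: 2.1
tcp_pos: [539.0, -23.8, 154.2]
eef_rot: [-0.001, 0.707, 0.707, -0.001]
ft_force: [-0.1, -0.5, -0.6]
gripper_width: 0.8
```

>>> {"method": "jog_arm", "body": {"targets": [[[0, 0, 0.4], [0, 0, 0]], [[0, 0, 0.4], [0, 0, 0]], [[0, 0, 0], [0, 0, 0]]]}}

```text
clock: 2.48
tcp_pos: [537.3, -25.2, 105.4]
eef_rot: [-0.002, 0.708, 0.706, -0.002]
ft_force: [-0.6, 0.7, -0.4]
gripper_width: 0.5
```

Run:
```python
from h import *
a=snap('scene','s2');b=snap('top','t2')
o=get_obs();p=o['tcp_pos'];print(p.round(1)); tip=p+Ro.from_quat(np.r_[o['eef_rot'][1:],o['eef_rot'][0]]).apply([0,0,14])
W=[]
for c,(x0,y0) in((a,(260,170)),(b,(190,130))):
    im=cv2.resize(c['image'][y0:y0+110,x0:x0+110,::-1],(400,400),interpolation=cv2.INTER_CUBIC)
    u=(proj(c,tip)-[x0,y0])*400/110; print(u); cv2.drawMarker(im,tuple(u.astype(int).tolist()),(255,0,255),cv2.MARKER_CROSS,14,1); W.append(im)
cv2.imwrite('pics/p2.png',np.hstack(W))
```

```text
[539.5 -24.8 107.9]
[152.06445128 117.6144191 ]
[296.42533117 260.85399517]
```

View pics/p2.png

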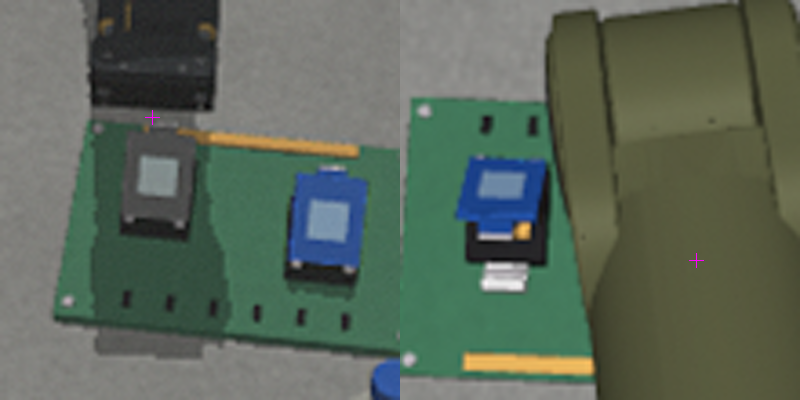

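Scene crop: gripper body over the grey socket at (152,60), its centreline within ~5 mm of the grey window centre (158,177); the body hides the fingers. Good enough for pressing.

>>> {"method": "jog_arm", "body": {"targets": [[[0.04, 0, 0.2], [0, 0, 0]], [[0, 0, 0.2], [0, 0, 0]], [[0, 0, 0.15], [0, 0, 0]], [[0, 0, 0.1], [0, 0, 0]]]}}

```text
clock: 3.08
tcp_pos: [539.1, -21.8, 67.7]
eef_rot: [-0.0, 0.707, 0.707, -0.0]
ft_force: [-0.2, 0.9, 0.2]
gripper_width: 0.6
```

>>> {"method": "jog_arm", "body": {"targets": [[[0, 0, 0.07], [0, 0, 0]], [[0, 0, 0.05], [0, 0, 0]]]}}

```text
clock: 3.32
tcp_pos: [539.6, -21.7, 61.3]
eef_rot: [0.0, 0.707, 0.707, 0.0]
ft_force: [0.1, -0.1, -0.9]
gripper_width: 0.5
```

>>> {"method": "jog_arm", "body": {"targets": [[[0, 0, 0.05], [0, 0, 0]], [[0, 0, 0.03], [0, 0, 0]]]}}

```text
clock: 3.58
tcp_pos: [536.3, -21.6, 57.1]
eef_rot: [-0.002, 0.707, 0.707, -0.003]
ft_force: [-12.0, -0.4, 14.9]
gripper_width: 0.6
```

>>> {"method": "jog_arm", "body": {"targets": [[[0, 0, 0.02], [0, 0, 0]], [[0, 0, 0.02], [0, 0, 0]]]}}

```text
clock: 3.82
tcp_pos: [537.2, -21.6, 54.6]
eef_rot: [-0.001, 0.707, 0.707, -0.002]
ft_force: [-8.5, 0.4, 9.9]
gripper_width: 0.5
```

>>> {"method": "jog_arm", "body": {"targets": [[[0, 0, -0.5], [0, 0, 0]], [[0, 0, -0.5], [0, 0, 0]], [[0.5, 0, 0], [0, 0, 0]], [[0.5, 0.1, 0], [0, 0, 0]], [[0.5, 0.2, 0], [0, 0, 0]], [[0.4, 0.2, 0], [0, 0, 0]], [[0, 0, 0], [0, 0, 0]]]}}

```text
clock: 4.7
tcp_pos: [569.9, 94.9, 114.4]
eef_rot: [-0.0, 0.706, 0.708, 0.001]
ft_force: [-0.6, -0.1, -0.8]
gripper_width: 0.3
```

Run:
```python
from h import *
a=snap('scene','s3');b=snap('top','t3')
o=get_obs();p=o['tcp_pos'];print(p.round(1), o['ft_force'])
W=[]
for c,(x0,y0) in((a,(260,170)),(b,(190,130))):
    W.append(cv2.resize(c['image'][y0:y0+110,x0:x0+110,::-1],(400,400),interpolation=cv2.INTER_CUBIC))
cv2.imwrite('pics/p3.png',np.hstack(W))
```

```text
[569.3  91.5 114. ] [-0.09630067 -0.83958456  0.37735245]
```

View pics/p3.png

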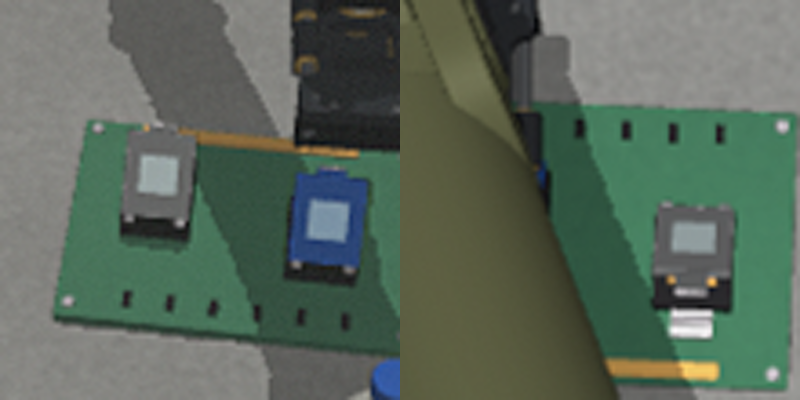

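The crop shows the grey cover still half open (top crop (693,237), its amber pads visible). My finger started too far forward, past the front edge, and jammed on it. I'll press nearer the hinge and follow the arc, blue first.

>>> {"method": "jog_arm", "body": {"targets": [[[0.03, 0.25, 0], [0, 0, 0]], [[0, 0, 0.25], [0, 0, 0]], [[0, 0, 0.2], [0, 0, 0]], [[0, 0, 0.05], [0, 0, 0]]]}}

```text
clock: 5.3
tcp_pos: [583.2, 93.5, 82.4]
eef_rot: [-0.001, 0.707, 0.707, -0.001]
ft_force: [0.4, -0.6, 0.2]
gripper_width: 0.5
```

>>> {"method": "jog_arm", "body": {"targets": [[[0, -0.03, 0.1], [0, 0, 0]], [[0, -0.05, 0.1], [0, 0, 0]]]}}

```text
clock: 5.55
tcp_pos: [579.7, 94.1, 72.0]
eef_rot: [0.0, 0.707, 0.707, 0.0]
ft_force: [-0.3, 0.2, -0.6]
gripper_width: 0.2
```

>>> {"method": "jog_arm", "body": {"targets": [[[0, -0.05, 0.1], [0, 0, 0]], [[0, -0.04, 0.08], [0, 0, 0]]]}}

```text
clock: 5.8
tcp_pos: [574.0, 94.0, 61.1]
eef_rot: [0.0, 0.707, 0.707, -0.0]
ft_force: [-0.3, -0.9, -0.4]
gripper_width: 0.2
```

>>> {"method": "jog_arm", "body": {"targets": [[[0, -0.02, 0.05], [0, 0, 0]], [[0, -0.01, 0.03], [0, 0, 0]]]}}

```text
clock: 6.05
tcp_pos: [571.2, 94.1, 56.8]
eef_rot: [-0.001, 0.707, 0.707, -0.001]
ft_force: [-5.9, -0.2, 6.4]
gripper_width: 0.6
```

>>> {"method": "jog_arm", "body": {"targets": [[[0, 0, 0.02], [0, 0, 0]], [[0, 0, 0.02], [0, 0, 0]]]}}

```text
clock: 6.3
tcp_pos: [572.1, 94.3, 54.5]
eef_rot: [-0.0, 0.707, 0.707, -0.0]
ft_force: [-4.0, 0.2, 3.1]
gripper_width: 0.6
```

>>> {"method": "jog_arm", "body": {"targets": [[[0, 0, 0.03], [0, 0, 0]], [[0, 0, 0], [0, 0, 0]]]}}

```text
clock: 6.55
tcp_pos: [571.9, 94.3, 52.2]
eef_rot: [-0.001, 0.707, 0.707, -0.0]
ft_force: [-4.6, 0.8, 3.9]
gripper_width: 0.3
```

Run:
```python
from h import *
a=snap('scene','s4')
o=get_obs();p=o['tcp_pos'];print(p.round(1), o['ft_force'].round(1),o['moment'].round(2))
x0,y0=290,180
b=load('s3')
f=lambda c:cv2.resize(c['image'][y0:y0+80,x0:x0+80,::-1],(400,400),interpolation=cv2.INTER_CUBIC)
cv2.imwrite('pics/p4.png',np.hstack([f(a),f(b)]))
```

```text
[571.9  94.3  52.2] [-3.5 -0.1  4.3] [ 0.12  0.98 -0.04]
```

View pics/p4.png

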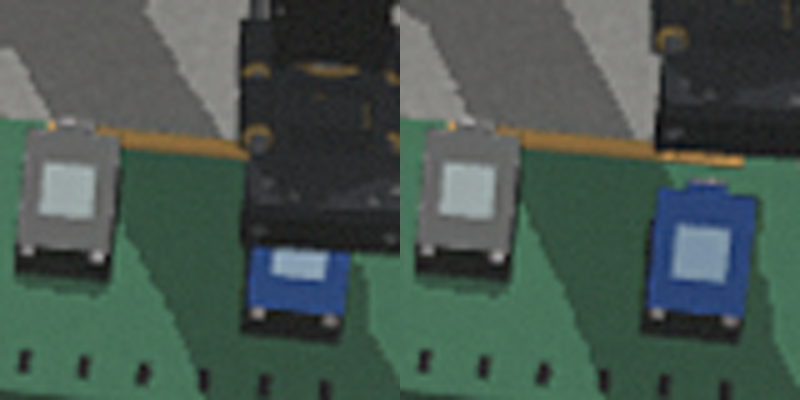

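>>> {"method": "jog_arm", "body": {"targets": [[[0, 0, -0.5], [0, 0, 0]], [[0, 0, -0.5], [0, 0, 0]], [[-0.5, 0, 0], [0, 0, 0]], [[-0.5, -0.1, 0], [0, 0, 0]], [[-0.5, -0.1, 0], [0, 0, 0]], [[-0.45, -0.1, 0], [0, 0, 0]], [[0, 0, 0], [0, 0, 0]]]}}

```text
clock: 7.48
tcp_pos: [555.1, -26.6, 112.2]
eef_rot: [0.001, 0.709, 0.705, -0.0]
ft_force: [0.0, 0.9, -0.7]
gripper_width: 0.4
```

Run:
```python
from h import *
a=snap('scene','s5');b=snap('top','t5')
o=get_obs();p=o['tcp_pos'];print(p.round(1), o['ft_force'].round(1))
f=lambda c,x0,y0:cv2.resize(c['image'][y0:y0+80,x0:x0+80,::-1],(400,400),interpolation=cv2.INTER_CUBIC)
cv2.imwrite('pics/p5.png',np.hstack([f(a,290,180),f(b,190,150)]))
```

```text
[555.3 -22.7 112.5] [-0.7 -0.3 -0.8]
```

View pics/p5.png

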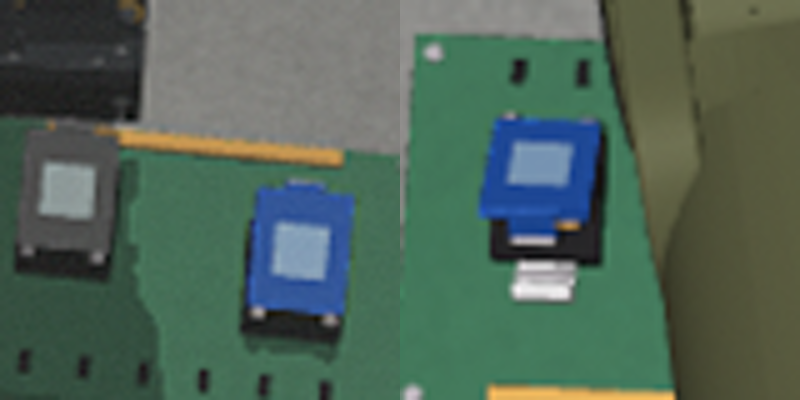

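Top crop: blue cover still half open (front edge at (545,217), hinge pins at (510,117), (598,122)), slightly less than before. The scene crop puts the hinge pins at (257,313), (331,320). I'll triangulate the hinge directly before pressing again.

Run:
```python
from h import *
a=load('s5');b=load('t5');b3=load('t3')
g=lambda u,v,x0,y0,s=5:(u/s+x0,v/s+y0)
print('blue hinge L',tri(a,g(331,320,290,180),b,g(110,117,190,150)),'R',tri(a,g(257,313,290,180),b,g(198,122,190,150)))
print('win',tri(a,g(301,250,290,180),b,g(140,163,190,150)))
print('front edge corners L/R',tri(a,g(352,194,290,180),b,g(81,217,190,150)),tri(a,g(258,186,290,180),b,g(192,222,190,150)))
print('block front top onz34',onz(b,*g(90,260,190,150),34),onz(b,*g(199,263,190,150),34))
# grey from p3 (scale 400/110)
k=400/110
print('grey win',tri(a,g(68,191,290,180),b3,g(293,237,190,130,k)),'pins',tri(a,g(28,249,290,180),b3,g(330,208,190,130,k)),tri(a,g(97,256,290,180),b3,g(268,205,190,130,k)))
print('block f',onz(b3,*g(254,305,190,130,k),34),onz(b3,*g(331,309,190,130,k),34))
print('front',tri(a,g(74,130,290,180),b3,g(292,277,190,130,k)))
# screwed latch
print('latch',onz(b,*g(145,280,190,150),30))
# scene-only hinge at z37/43 
for p in((331,320),(257,313)): print(onz(a,*g(*p,290,180),37))
for p in((110,117),(198,122)): print(onz(b,*g(*p,190,150),37))
```

```text
blue hinge L (array([614.48703639, 113.52926359,  33.07259458]), np.float64(4.433911210258121)) R (array([611.96460081,  75.26653775,  31.83252698]), np.float64(7.945065207111964))
win (array([589.12095258,  96.93810656,  55.66246225]), np.float64(4.217684414992214))
front edge corners L/R (array([562.95070056, 121.19997802,  69.76102291]), np.float64(4.511105717272227)) (array([560.26534546,  73.57106415,  68.77544099]), np.float64(6.458242650578237))
block front top onz34 [548.44246464 120.02896552  34.        ] [546.46210291  70.69386703  34.        ]
grey win (array([559.22625094, -20.36180397,  55.6017637 ]), np.float64(3.986195931799908)) pins (array([580.52876533, -41.37426007,  33.09358104]), np.float64(8.261777900117819)) (array([582.90093776,  -4.2187552 ,  33.54519158]), np.float64(4.698361381018993))
block f [519.83067522   2.73167174  34.        ] [516.69983285 -45.27479664  34.        ]
front (array([532.43762571, -19.37247779,  72.32438852]), np.float64(4.693110547311548))
latch [539.47642803  95.6198289   30.        ]
[617.16542015 115.21506653  37.        ]
[615.48168482  78.75077808  37.        ]
[613.66636821 110.76118945  37.        ]
[610.91916013  70.76475071  37.        ]
```

Geometry agrees: blue hinge is at about (612, 95), grey at about (582, −22), and the finger was over the panel. I need to see what the fingertips actually touch, so I'll go to blue with the jaws turned across so the scene camera can see them.

>>> {"method": "jog_arm", "body": {"targets": [[[0.7, 0.1, 0], [0, 0, -1]], [[0.68, 0.25, 0], [0, 0, -1]], [[0.6, 0.3, 0], [0, 0, -1]], [[0, 0, 0], [0, 0, -1]], [[0, 0, 0], [0, 0, -1]], [[0, 0, 0], [0, 0, -1]], [[0, 0, 0], [0, 0, -1]], [[0, 0, 0], [0, 0, -1]]]}}

```text
clock: 8.57
tcp_pos: [583.7, 101.7, 112.5]
eef_rot: [0.0, 0.42, 0.907, 0.001]
ft_force: [-0.6, -0.0, 0.1]
gripper_width: 0.5
```

>>> {"method": "jog_arm", "body": {"targets": [[[0, 0, 0], [0, 0, -1]], [[0, 0, 0], [0, 0, -1]], [[0, 0, 0], [0, 0, -1]], [[0, 0, 0], [0, 0, -1]], [[0, 0, 0], [0, 0, -1]], [[0, 0, 0], [0, 0, -1]], [[0, 0, 0], [0, 0, -1]], [[0, 0, 0], [0, 0, -1]]]}}

```text
clock: 9.57
tcp_pos: [583.7, 101.7, 112.6]
eef_rot: [0.001, 0.085, 0.996, 0.001]
ft_force: [-0.8, 0.2, 0.6]
gripper_width: 0.4
```

>>> {"method": "jog_arm", "body": {"targets": [[[0, 0, 0.2], [0, 0, -1]], [[0, 0, 0.2], [0, 0, -1]]]}}

```text
clock: 9.82
tcp_pos: [583.9, 101.7, 88.5]
eef_rot: [0.001, -0.002, 1.0, 0.001]
ft_force: [0.2, -0.2, -0.0]
gripper_width: 0.5
```

>>> {"method": "jog_arm", "body": {"targets": [[[0, -0.1, 0.05], [0, 0, 0]], [[0.03, 0, 0.1], [0, 0, 0]], [[0.04, 0, 0.1], [0, 0, 0]], [[0.04, 0, 0.1], [0, 0, 0]]]}}

```text
clock: 10.32
tcp_pos: [576.7, 93.7, 67.2]
eef_rot: [0.0, 0.0, 1.0, -0.0]
ft_force: [0.0, -1.0, -0.5]
gripper_width: 0.2
```

Run:
```python
from h import *
a=snap('scene','s6');b=snap('top','t6')
o=get_obs();p=o['tcp_pos'];print(p.round(1), o['ft_force'].round(1)); tip=p-[0,0,14]
f=lambda c,x0,y0:cv2.resize(c['image'][y0:y0+80,x0:x0+80,::-1],(400,400),interpolation=cv2.INTER_CUBIC)
F=f(a,310,185)
u=(proj(a,tip)-[310,185])*5;print(u)
cv2.drawMarker(F,tuple(u.astype(int).tolist()),(255,0,255),cv2.MARKER_CROSS,14,1)
cv2.imwrite('pics/p6.png',np.hstack([F,f(b,190,150)]))
```

```text
[576.   93.5  66.7] [ 0.1 -0.5  0.1]
[188.70587802 207.67411278]
```

View pics/p6.png

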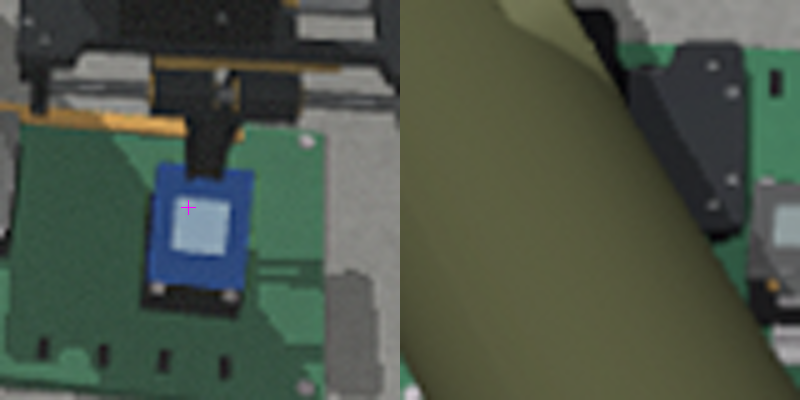

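Scene crop: the closed fingers end at about (207,178), just over the blue cover's front edge, while the predicted tip is at (189,207). I'll check which displacement explains that.

Run:
```python
from h import *
a=load('s6'); P=lambda X:((proj(a,X)-[310,185])*5).round(0)
for z in(52,60,70,80,90,120): print(z,P([576,93.5,z]))
for x in(576,566,556,546): print(x,P([x,93.5,52]),P([x,101,52]))
for t in(.48,.4,.3): 
  c,s=np.cos(t),np.sin(t); print(t,'front',P([612-60*c+6*s,95,37+60*s+6*c]),'win',P([612-30*c+6*s,95,37+30*s+6*c]))
im=a['image'].astype(int); 
for v in range(213,226): print(v,[tuple(im[v,u]) for u in range(348,356)])
```

```text
52 [189. 209.]
60 [190. 199.]
70 [192. 186.]
80 [194. 173.]
90 [197. 160.]
120 [203. 121.]
576 [189. 209.] [204. 209.]
566 [188. 193.] [203. 194.]
556 [188. 178.] [203. 179.]
546 [187. 163.] [202. 163.]
0.48 front [195. 164.] win [193. 223.]
0.4 front [194. 165.] win [192. 223.]
0.3 front [193. 168.] win [192. 224.]
213 [(np.int64(26), np.int64(26), np.int64(28)), (np.int64(31), np.int64(35), np.int64(33)), (np.int64(38), np.int64(39), np.int64(41)), (np.int64(36), np.int64(36), np.int64(35)), (np.int64(35), np.int64(35), np.int64(36)), (np.int64(38), np.int64(39), np.int64(38)), (np.int64(33), np.int64(35), np.int64(36)), (np.int64(32), np.int64(32), np.int64(32))]
214 [(np.int64(27), np.int64(26), np.int64(27)), (np.int64(33), np.int64(33), np.int64(31)), (np.int64(35), np.int64(38), np.int64(36)), (np.int64(38), np.int64(39), np.int64(38)), (np.int64(33), np.int64(38), np.int64(36)), (np.int64(32), np.int64(33), np.int64(31)), (np.int64(29), np.int64(27), np.int64(31)), (np.int64(36), np.int64(44), np.int64(40))]
215 [(np.int64(30), np.int64(29), np.int64(31)), (np.int64(32), np.i
[... 3214 characters left out ...]
139)), (np.int64(73), np.int64(95), np.int64(135)), (np.int64(74), np.int64(98), np.int64(135)), (np.int64(67), np.int64(90), np.int64(131)), (np.int64(58), np.int64(83), np.int64(127)), (np.int64(54), np.int64(81), np.int64(126)), (np.int64(47), np.int64(75), np.int64(125)), (np.int64(45), np.int64(71), np.int64(122))]
225 [(np.int64(139), np.int64(164), np.int64(180)), (np.int64(124), np.int64(149), np.int64(172)), (np.int64(124), np.int64(150), np.int64(172)), (np.int64(119), np.int64(145), np.int64(168)), (np.int64(110), np.int64(135), np.int64(162)), (np.int64(108), np.int64(133), np.int64(160)), (np.int64(99), np.int64(122), np.int64(152)), (np.int64(89), np.int64(113), np.int64(146))]
```

Run:
```python
from h import *
b=load('t6')
for z in(123,140,160): print(z,onz(b,259,159,z).round(1),onz(b,259,197,z).round(1),'mid',onz(b,259,178,z).round(1))
a=load('s6')
# body centre in scene: gap between finger blocks at crop (222,85); body lower edge row
for z in(110,123): print(z,onz(a,310+222/5,185+62/5,z).round(1))
o=get_obs(); print(o['joints'].round(3))
```

```text
123 [6.271e+02 3.000e-01 1.230e+02] [546.   1. 123.] mid [586.4   0.6 123. ]
140 [ 6.233e+02 -3.000e-01  1.400e+02] [5.436e+02 3.000e-01 1.400e+02] mid [583.3  -0.  140. ]
160 [618.9  -1.1 160. ] [ 5.408e+02 -4.000e-01  1.600e+02] mid [579.7  -0.8 160. ]
110 [528.2 104.9 110. ]
123 [540.1 103.1 123. ]
[ 0.607  0.47  -1.007  1.746  0.43   1.167  1.044]
```

Everything fits if the closed fingertips reach about 20 mm less far than nominal: the contact height (TCP 57), the angles the covers were left at, and the tip pixel. So I simply have not pressed deep enough. I'll continue down with force checks.

>>> {"method": "jog_arm", "body": {"targets": [[[0.02, 0, 0.1], [0, 0, 0]], [[0.02, 0, 0.08], [0, 0, 0]], [[0.02, 0, 0.07], [0, 0, 0]], [[0, 0, 0], [0, 0, 0]]]}}

```text
clock: 10.92
tcp_pos: [572.8, 93.6, 52.0]
eef_rot: [-0.0, 0.0, 1.0, -0.0]
ft_force: [0.4, -0.1, 0.9]
gripper_width: 0.4
```

>>> {"method": "jog_arm", "body": {"targets": [[[0.01, 0, 0.06], [0, 0, 0]], [[0.01, 0, 0.06], [0, 0, 0]], [[0, 0, 0], [0, 0, 0]]]}}

```text
clock: 11.3
tcp_pos: [572.0, 93.6, 44.9]
eef_rot: [-0.0, 0.0, 1.0, -0.0]
ft_force: [-0.0, -0.5, -0.2]
gripper_width: 0.1
```

Run:
```python
from h import *
a=snap('scene','s7')
o=get_obs();print(o['tcp_pos'].round(1), o['ft_force'].round(1))
f=lambda c,x0,y0:cv2.resize(c['image'][y0:y0+80,x0:x0+80,::-1],(400,400),interpolation=cv2.INTER_CUBIC)
z=load('s0')['image'][10:90,50:130,::-1]
cv2.imwrite('pics/p7.png',np.hstack([f(a,310,185),cv2.resize(z,(400,400),interpolation=cv2.INTER_CUBIC)]))
s=load('s0'); t=np.array([194.8,-619.6,196.7])
for d in(0,-14): print('start tcp/tip in right crop',(proj(s,t+[0,0,d])-[50,10])*5)
```

```text
[572.   93.5  45. ] [ 0.7 -0.5 -0.1]
start tcp/tip in right crop [279.15843919 352.50544572]
start tcp/tip in right crop [286.94109674 373.34804426]
```

View pics/p7.png

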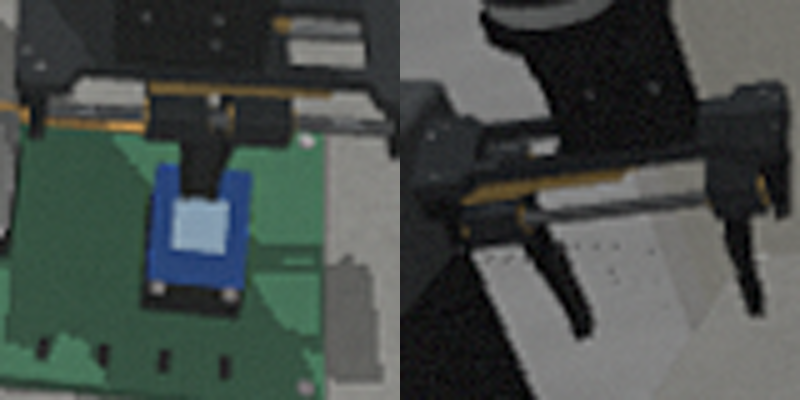

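The closed fingers end at crop (203,197), visibly over the blue panel and not yet pressing it. In the start picture the open tips (583,335)/(757,310) also sit ~30 mm above the nominal tip projection. So the real tips are well short of nominal; I'll continue down with force feedback.

>>> {"method": "jog_arm", "body": {"targets": [[[0, 0, 0.07], [0, 0, 0]], [[0.01, 0, 0.07], [0, 0, 0]], [[0, 0, 0], [0, 0, 0]]]}}

```text
clock: 11.72
tcp_pos: [571.2, 93.5, 36.3]
eef_rot: [-0.0, 0.0, 1.0, -0.0]
ft_force: [0.9, 0.2, -0.5]
gripper_width: 0.4
```

>>> {"method": "jog_arm", "body": {"targets": [[[0.02, 0, 0.05], [0, 0, 0]], [[0, 0, 0], [0, 0, 0]]]}}

```text
clock: 11.98
tcp_pos: [570.1, 93.5, 33.6]
eef_rot: [-0.0, 0.0, 1.0, -0.0]
ft_force: [-0.3, 0.4, -0.8]
gripper_width: 0.5
```

>>> {"method": "jog_arm", "body": {"targets": [[[0.01, 0, 0.05], [0, 0, 0]], [[0, 0, 0], [0, 0, 0]]]}}

```text
clock: 12.22
tcp_pos: [569.5, 93.6, 30.6]
eef_rot: [-0.0, 0.0, 1.0, -0.0]
ft_force: [-0.6, 0.6, -0.1]
gripper_width: 0.7
```

```bash
cat >> h.py <<'E'
def rows(c,u,v0,v1): # dark/blue/light classification down a column
    im=c['image'].astype(int); s=''
    for v in range(v0,v1):
        r,g,b=im[v,u]; s+='B' if b-r>45 else 'W' if min(r,g,b)>95 else 'd' if max(r,g,b)<62 else 'G' if g-r>25 and g>b+8 else '.'
    return s
E
python3 - <<'E'
from h import *
n=snap('scene','s8'); print(get_obs()['tcp_pos'].round(1))
for nm in('s5','s6','s7','s8'):
    c=load(nm); print(nm)
    for u in(343,346,349,351,353,356,358): print(u,rows(c,u,205,255))
E
```

```text
[569.5  93.5  30.7]
s5
343 WWWW....GGGGBBBBBBBBBBBBBBBBBBBBBBBBBddddddGGGGGGG
346 WWWW....GGGGBBBBBBBBWBBBBBBBBBBBBBBBBddddddGGGGGGG
349 WWWW....GGGWBBBBBBBBBBBBBBBBBBBBBBBBB.ddddd.GGGGGG
351 WWWWW...GGGWBBBBBBBBBBBBBBBBBBBBBBBBBBddddddGGGGGG
353 WWWWW....GG.BBBBBBBBBBBBBBBBBBBBBBBBBBddddddG.GGGG
356 WWWWW....GGGGBBBBBBBBBBBBBBBBBBBBBBBBBWWdddd.G.GGG
358 WWWWW....GGGG.BBBBBBBBBBBBBBBBBBBBBBBB....GGGGGGGG
s6
343 ddd.....GGGG.BBBBBBBBBBBBBBBBBBBBBBBBddddddGGGGGG.
346 ddd.....GGGG.BBBBBBBWWWWWWWWWWBBBBBBBddddddGGGGGG.
349 ddddddddddddddd.BBBBBWWWWWWWWWBBBBBBB.ddddd.GGGGGG
351 ddddddddddddddd.BBBBBWWWWWWWWWWBBBBBBBddddddGGGGGG
353 .dddddddddddddddBBBBBWWWWWWWWWWBBBBBBBddddddGGGGGG
356 .ddddddddGGGG.BBBBBBBBBBBBBBBBBBBBBBBBWW.ddd.GG.GG
358 ddddd....GGGGGBBBBBBBBBBBBBBBBBBBBBBBBddd..GGGGGG.
s7
343 dddddddd.GGG.BBBBBBBBBBBBBBBBBBBBBBBBddddddGGG.GG.
346 ddddddddddddddddddd.WWWWWWWWWWBBBBBBBddddddGGGGGGG
349 ddddddddddddddddddd.WBWWWWWWWWBBBBBBBdddddd.GGGGGG
351 .dddddddddddddddddddWBWWWWWWWWBBBBBBB.ddddd.GGGGGG
353 W.d..dddddddddddd.d.WWWWWWWWWWBBBBBBBBddddddGGGGGG
356 d.....dddd.GGGBBBBBBBBBBBBBBBBBBBBBBBBWW.ddd.GGGGG
358 dddddddddGGGGGBBBBBBBBBBBBBBBBBBBBBBBBddd..GGGGGG.
s8
343 ..ddddddddddGGBBBBBBBBBBBBBBBBBBBBBB.ddddddGGGGGG.
346 ...ddddddddddddddddddd.WWWWWWWBBBBBBBddddddGGGGGGG
349 ...ddddddddddddddddddd.WWWWWWWBBBBBBBdddddd.GGGGGG
351 ...Wdd...ddddddddddddddWBWWWWWBBBBBBBdddddddGGGGG.
353 ...ddd..dddddddddd.B.WWWBWWWWWBBBBBBB.ddddddGGGGGG
356 ..dddddddddddGG.BBBBBBBBBBBBBBBBBBBBB.WW.ddd.G.G.G
358 ..dddddddddd.GG.BBBBBBBBBBBBBBBBBBBBBBddd...GGGGGG
```

>>> {"method": "jog_arm", "body": {"targets": [[[0, 0, 0.04], [0, 0, 0]], [[0, 0, 0], [0, 0, 0]]]}}

```text
clock: 12.52
tcp_pos: [569.5, 93.6, 28.2]
eef_rot: [-0.0, 0.0, 1.0, -0.0]
ft_force: [-0.3, 0.0, 1.3]
gripper_width: 0.5
```

>>> {"method": "jog_arm", "body": {"targets": [[[0, 0, 0.04], [0, 0, 0]], [[0, 0, 0], [0, 0, 0]]]}}

```text
clock: 12.78
tcp_pos: [569.5, 93.6, 25.8]
eef_rot: [-0.0, 0.0, 1.0, -0.0]
ft_force: [-0.3, 0.4, 1.0]
gripper_width: 0.6
```

>>> {"method": "jog_arm", "body": {"targets": [[[0, 0, 0.04], [0, 0, 0]], [[0, 0, 0], [0, 0, 0]]]}}

```text
clock: 13.02
tcp_pos: [569.5, 93.6, 23.6]
eef_rot: [-0.0, 0.0, 1.0, -0.0]
ft_force: [-1.0, 0.1, 2.6]
gripper_width: 0.7
```

Force is now growing as the panel reaches the latch.

>>> {"method": "jog_arm", "body": {"targets": [[[0, 0, 0.03], [0, 0, 0]], [[0, 0, 0], [0, 0, 0]]]}}

```text
clock: 13.28
tcp_pos: [569.6, 93.5, 21.5]
eef_rot: [-0.0, 0.0, 1.0, -0.0]
ft_force: [0.2, -1.1, 0.7]
gripper_width: 0.5
```

>>> {"method": "jog_arm", "body": {"targets": [[[0, 0, 0.03], [0, 0, 0]], [[0, 0, 0], [0, 0, 0]]]}}

```text
clock: 13.52
tcp_pos: [569.6, 93.4, 19.7]
eef_rot: [-0.0, 0.0, 1.0, -0.0]
ft_force: [-0.5, -0.0, -0.8]
gripper_width: 0.7
```

>>> {"method": "jog_arm", "body": {"targets": [[[0, 0, 0.02], [0, 0, 0]], [[0, 0, 0], [0, 0, 0]]]}}

```text
clock: 13.78
tcp_pos: [569.7, 93.5, 18.7]
eef_rot: [0.0, 0.0, 1.0, -0.0]
ft_force: [0.6, -0.2, 0.4]
gripper_width: 0.2
```

>>> {"method": "jog_arm", "body": {"targets": [[[0, 0, 0.03], [0, 0, 0]], [[0, 0, 0], [0, 0, 0]]]}}

```text
clock: 14.02
tcp_pos: [569.7, 93.5, 18.3]
eef_rot: [0.0, 0.0, 1.0, -0.001]
ft_force: [-4.2, -1.4, 9.9]
gripper_width: 0.4
```

Run:
```python
from h import *
n=snap('scene','s9'); o=get_obs(); print(o['tcp_pos'].round(1),o['ft_force'].round(1))
for u in(341,343,346,349,351,353,356,358): print(u,rows(n,u,205,255))
```

```text
[569.8  93.5  18.3] [-2.7 -0.9  8.9]
341 ddd...dddddddddG.BBBBBBBBBBBBBBBBBB.WWWddd.G.GGGGG
343 ddd...dddddddddG.BBBBBBBBBBBBBBBBBBB.ddddddGGGGGG.
346 ddd...ddddddddddddddddddd.WBWBBBBBBBBddddddGGGGGGG
349 dddd..ddddddddddddddddddd.WBWWBBBBBBBdddddd.GGGGGG
351 dddd....d...dddddddddddddd.BBWWBBBBBB.ddddddGGGGGG
353 dddd..ddd..ddddddddd.BBWBBBWWWWBBBBBB.ddddddGGGGGG
356 dddd..ddddddddddGGBBBBBBBBBBBBBBBBBBB.WWdddd.GGGGG
358 dddd..ddddddddddGGBBBBBBBBBBBBBBBBBBB.ddd...GGGGGG
```

Firm stop (about 9 N) after a peak and drop, and the front edge row moved from 217 to 222. Blue looks shut, with the tip 25 mm above the reported TCP. Next is grey, pressed at y≈−12 to keep the gripper body clear of the red pot.

>>> {"method": "jog_arm", "body": {"targets": [[[0, 0, -0.5], [0, 0, 0]], [[0, 0, -0.45], [0, 0, 0]], [[0.1, -0.45, 0], [0, 0, 0]], [[0.15, -0.45, 0], [0, 0, 0]], [[0.1, -0.45, 0], [0, 0, 0]], [[0, -0.41, 0], [0, 0, 0]], [[0, 0, 0], [0, 0, 0]]]}}

```text
clock: 14.95
tcp_pos: [548.6, -14.5, 73.8]
eef_rot: [-0.0, 0.002, 1.0, -0.001]
ft_force: [-0.2, -0.3, -0.3]
gripper_width: 0.3
```

Run:
```python
from h import *
n=snap('scene','s10');t=snap('top','t10'); o=get_obs(); print(o['tcp_pos'].round(1),o['ft_force'].round(1))
for u in(341,343,346,349,351,353,356,358): print(u,rows(n,u,205,255))
f=lambda c,x0,y0:cv2.resize(c['image'][y0:y0+80,x0:x0+80,::-1],(400,400),interpolation=cv2.INTER_CUBIC)
cv2.imwrite('pics/p10.png',np.hstack([f(n,290,180),f(t,190,150)]))
```

```text
[548.6 -11.1  74.1] [0.8 0.8 0.3]
341 WWWW....GGGGGGGGBBBBBBBBBBBBBBBBBBB.WWWddddGGGGGGG
343 WWWW....GGGGGGGG.BBBBBBBBBBBBBBBBBBB.ddddddGGGGGGG
346 WWWW....GGGGGWWWBBBBBBBBWBBBBBBBBBBB.dddddd.GGGGGG
349 WWWW....GGGGGWWWBBBBBBBWBBBBWBBBBBBBBdddddd.GGGGGG
351 WWWWW...GGGGGGWWBBBBBBBWBWBBBBBBBBBBB.ddddddGGGGGG
353 WWWWW....GGGGGWWWBBBBBBBBWBWBBBBBBBBB.ddddddGGGGGG
356 WWWWW....GGGGGGGGBBBBBBBBBBBBBBBBBBBBWWWdddd.GGGGG
358 WWWWW....GGGGGGGG.BBBBBBBBBBBBBBBBBBB.G.GGGGGGGGGG
```

View pics/p10.png

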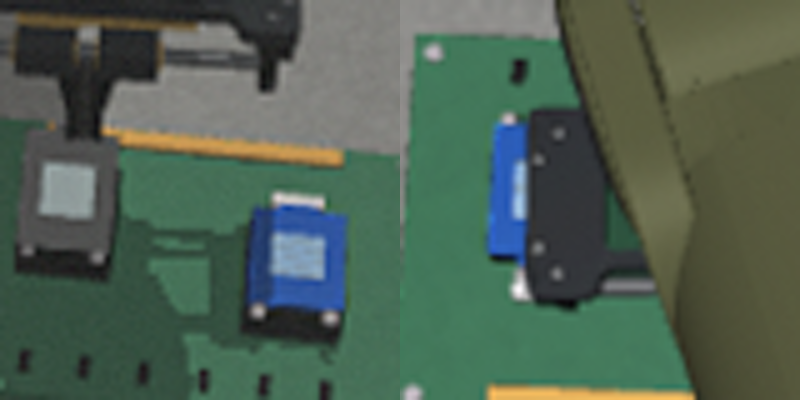

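Blue is clearly shut in both views: scene front edge at (297,210) with the latch visible above it, top panel spanning (490–528, 120–258). Now pressing grey the same way.

>>> {"method": "jog_arm", "body": {"targets": [[[0, 0, 0.2], [0, 0, 0]], [[0.01, 0, 0.2], [0, 0, 0]], [[0.03, 0, 0.12], [0, 0, 0]], [[0.03, 0, 0.12], [0, 0, 0]], [[0.03, 0, 0.1], [0, 0, 0]], [[0.02, 0, 0.08], [0, 0, 0]], [[0, 0, 0.03], [0, 0, 0]]]}}

```text
clock: 15.92
tcp_pos: [540.9, -11.8, 23.0]
eef_rot: [-0.0, 0.0, 1.0, -0.0]
ft_force: [-2.8, 0.6, 4.2]
gripper_width: 0.4
```

>>> {"method": "jog_arm", "body": {"targets": [[[0.01, 0, 0.03], [0, 0, 0]], [[0, 0, 0.03], [0, 0, 0]], [[0, 0, 0.02], [0, 0, 0]]]}}

```text
clock: 16.3
tcp_pos: [541.0, -12.3, 18.3]
eef_rot: [0.0, 0.0, 1.0, -0.0]
ft_force: [-1.6, -1.6, 7.8]
gripper_width: 0.6
```

>>> {"method": "jog_arm", "body": {"targets": [[[0, 0, 0.02], [0, 0, 0]], [[0, 0, 0], [0, 0, 0]], [[0, 0, -0.7], [0, 0, 0]], [[0, 0, -0.7], [0, 0, 0]], [[0, 0.3, -0.7], [0, 0, 0]], [[0.1, 0.6, 0], [0, 0, 0]], [[0.1, 0.8, 0], [0, 0, 0]], [[0.1, 0.8, 0], [0, 0, 0]]]}}

```text
clock: 17.3
tcp_pos: [523.0, 138.7, 143.2]
eef_rot: [0.001, 0.001, 1.0, -0.0]
ft_force: [1.0, -0.2, 0.5]
gripper_width: 0.3
```

Run:
```python
from h import *
n=snap('scene','s11');t=snap('top','t11'); o=get_obs(); print(o['tcp_pos'].round(1),o['ft_force'].round(1))
a=load('s5')
gl=lambda c,u,v0,v1:' '.join(str(int(c['image'][v,u].sum()//3)) for v in range(v0,v1))
for u in(297,308): print(u,'before',gl(a,u,200,238));print(u,'after ',gl(n,u,200,238))
b=load('t3')
for u in(264,277): print(u,'before',gl(b,u,182,218));print(u,'after ',gl(t,u,182,218))
print('torch from top',onz(load('t0'),92.0,217.4,152),'scene',onz(load('s0'),454.1,184.5,152))
```

```text
[521.1 145.1 143.7] [0.4 0.2 0.1]
297 before 34 31 32 57 75 70 84 77 79 78 79 77 75 75 73 74 80 79 78 83 90 101 92 74 79 78 80 79 77 51 26 30 31 33 41 59 68 68
297 after  137 138 136 126 102 87 91 92 90 102 115 106 105 104 105 106 104 104 104 102 103 110 106 104 108 108 107 101 47 30 26 33 38 34 45 59 79 96
308 before 29 35 28 40 70 91 83 80 78 79 78 77 83 113 143 141 139 138 137 132 121 119 117 95 75 76 77 77 78 77 79 94 67 28 27 38 55 69
308 after  132 129 129 131 130 138 148 163 200 184 103 115 104 105 106 126 151 165 155 149 157 146 125 124 103 105 108 107 94 88 131 112 71 29 36 41 55 67
264 before 97 98 92 106 125 91 92 92 93 98 104 107 107 110 114 115 111 98 92 91 91 100 106 106 137 134 60 37 39 39 40 38 54 124 164 149
264 after  100 100 92 114 172 178 133 119 121 122 121 121 123 130 136 134 137 143 143 142 144 146 146 146 137 122 122 124 124 123 126 104 52 125 168 152
277 before 97 98 98 98 102 101 91 92 92 89 89 89 88 89 89 89 90 91 92 93 92 93 102 107 77 57 59 39 41 42 42 43 31 44 88 101
277 after  99 99 98 99 108 113 109 121 122 121 121 122 121 120 118 118 118 118 119 120 120 119 120 121 122 123 124 125 124 125 125 131 112 41 88 103
torch from top [504.6589239  334.86485724 152.        ] scene [507.8938189  339.40533183 152.        ]
```

Grey is shut too: its top-view panel now runs to row 212 (206 before), over the whole block. Next, over the torch at about (502, 335).

>>> {"method": "jog_arm", "body": {"targets": [[[0.1, 0.6, 0], [0, 0, 0]], [[0.1, 0.8, 0], [0, 0, 0]], [[0.1, 0.8, 0], [0, 0, 0]], [[0.01, 0.6, 0], [0, 0, 0]], [[0, 0.37, 0], [0, 0, 0]], [[0, 0, 0], [0, 0, 1]], [[0, 0, 0], [0, 0, 1]], [[0, 0, 0], [0, 0, 1]]], "claw": 1}}

```text
clock: 18.4
tcp_pos: [504.9, 327.5, 142.6]
eef_rot: [0.0, 0.132, 0.991, -0.0]
ft_force: [0.5, 0.6, 0.5]
gripper_width: 72.6
```

>>> {"method": "jog_arm", "body": {"targets": [[[0, 0, 0], [0, 0, 1]], [[0, 0, 0], [0, 0, 1]], [[0, 0, 0], [0, 0, 0]]]}}

```text
clock: 18.77
tcp_pos: [504.9, 327.5, 142.8]
eef_rot: [0.0, 0.217, 0.976, -0.0]
ft_force: [0.1, 0.1, 0.6]
gripper_width: 86.5
```

Run:
```python
from h import *
n=snap('scene','s12');t=snap('top','t12'); o=get_obs(); print(o['tcp_pos'].round(1),o['eef_rot'].round(3),o['gripper_width'])
f=lambda c,x0,y0,w:cv2.resize(c['image'][y0:y0+w,x0:x0+w,::-1],(400,400),interpolation=cv2.INTER_CUBIC)
F=f(n,405,130,100)
for d,col in((25,(255,0,255)),(44,(0,255,255))):
    u=(proj(n,o['tcp_pos']+[0,0,d])-[405,130])*4;cv2.drawMarker(F,tuple(u.astype(int).tolist()),col,cv2.MARKER_CROSS,12,1);print(u)
cv2.imwrite('pics/p12.png',np.hstack([F,f(t,190,140,100)]))
# shut covers in top
h=cv2.cvtColor(t['image'],cv2.COLOR_RGB2HSV).astype(int); m=((h[...,0]>100)&(h[...,0]<130)&(h[...,1]>80)&(h[...,2]>50)).astype(np.uint8)
m[:,:195]=0;m[:,245:]=0;m[:165]=0;m[215:]=0
k=max(cv2.findContours(m,cv2.RETR_EXTERNAL,cv2.CHAIN_APPROX_NONE)[0],key=cv2.contourArea)
r=cv2.minAreaRect(k);print('blue top',r,onz(t,*r[0],43))
h=cv2.cvtColor(n['image'],cv2.COLOR_RGB2HSV).astype(int); m=((h[...,0]>100)&(h[...,0]<130)&(h[...,1]>80)&(h[...,2]>50)).astype(np.uint8)
m[:,:325]=0;m[:,375:]=0;m[:210]=0;m[255:]=0
k=max(cv2.findContours(m,cv2.RETR_EXTERNAL,cv2.CHAIN_APPROX_NONE)[0],key=cv2.contourArea)
M=cv2.minAreaRect(k);print('blue scene',M,onz(n,*M[0],43))
```

```text
[504.7 327.8 142.8] [ 0.     0.216  0.976 -0.   ] 87.1797977697591
[183.39399499 194.69737053]
[192.68719443 171.93571057]
blue top ((218.3968963623047, 188.6498260498047), (21.707643508911133, 28.569255828857422), 3.5763344764709473) [577.38876189  95.45492252  43.        ]
blue scene ((348.5, 231.5), (21.0, 19.0), 90.0) [584.07706068  96.27213833  43.        ]
```

View pics/p12.png

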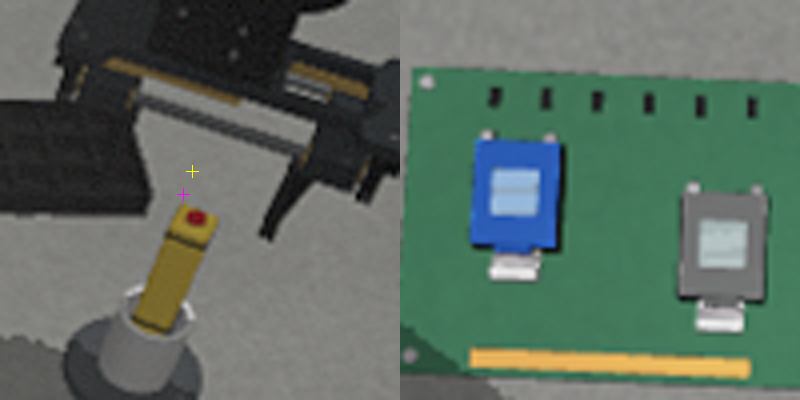

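Both covers are shut in the top crop: blue at (518,193), grey at (724,245), with latches visible beyond them. The torch tail, at crop (197,218), lies roughly 9 mm further in +y than the jaw centre. I'll correct that, descend and grip.

>>> {"method": "jog_arm", "body": {"targets": [[[0.09, 0.12, 0], [0, 0, 0]], [[0, 0, 0.4], [0, 0, 0]], [[0, 0, 0.4], [0, 0, 0]], [[0, 0, 0.2], [0, 0, 0]], [[0, 0, 0.15], [0, 0, 0]], [[0, 0, 0], [0, 0, 0]]]}}

```text
clock: 19.62
tcp_pos: [502.4, 337.1, 73.8]
eef_rot: [-0.0, 0.217, 0.976, -0.0]
ft_force: [-0.3, -0.0, -0.2]
gripper_width: 87.2
```

>>> {"method": "jog_arm", "body": {"targets": [[[0, 0, 0], [0, 0, 0]], [[0, 0, 0], [0, 0, 0]], [[0, 0, 0], [0, 0, 0]], [[0, 0, 0], [0, 0, 0]], [[0, 0, 0], [0, 0, 0]], [[0, 0, 0], [0, 0, 0]]], "claw": -1}}

```text
clock: 20.38
tcp_pos: [502.5, 337.0, 74.0]
eef_rot: [-0.0, 0.217, 0.976, -0.0]
ft_force: [0.3, 0.4, 0.3]
gripper_width: 34.5
```

>>> {"method": "jog_arm", "body": {"targets": [[[0, 0, 0], [0, 0, 0]], [[0, 0, 0], [0, 0, 0]], [[0, 0, 0], [0, 0, 0]], [[0, 0, 0], [0, 0, 0]]]}}

```text
clock: 20.88
tcp_pos: [502.5, 337.0, 73.9]
eef_rot: [-0.0, 0.217, 0.976, -0.0]
ft_force: [-0.1, -0.4, -1.0]
gripper_width: 24.4
```

Gripped: 24.4 mm opening matches the 24 mm handle. Lifting straight out.

>>> {"method": "jog_arm", "body": {"targets": [[[0, 0, -0.3], [0, 0, 0]], [[0, 0, -0.4], [0, 0, 0]], [[0, 0, -0.5], [0, 0, 0]], [[0, 0, -0.5], [0, 0, 0]], [[0, 0, -0.3], [0, 0, 0]], [[0, 0, 0], [0, 0, 0]]]}}

```text
clock: 21.62
tcp_pos: [503.1, 337.7, 195.6]
eef_rot: [0.001, 0.217, 0.976, 0.001]
ft_force: [0.2, -0.8, -1.1]
gripper_width: 23.9
```

```bash
cat >> h.py <<'E'
def big(m):
    cs=cv2.findContours(m.astype(np.uint8),cv2.RETR_EXTERNAL,cv2.CHAIN_APPROX_NONE)[0]; return max(cs,key=cv2.contourArea)
def torchpix(c,box):
    h=cv2.cvtColor(c['image'],cv2.COLOR_RGB2HSV).astype(int)
    y=(h[...,0]>18)&(h[...,0]<35)&(h[...,1]>110)&(h[...,2]>60)
    z=np.zeros_like(y); x0,x1,y0,y1=box; z[y0:y1,x0:x1]=y[y0:y1,x0:x1]
    k=big(z); r=cv2.minAreaRect(k); vx,vy,px,py=cv2.fitLine(k,cv2.DIST_L2,0,.01,.01).ravel()
    return r,(vx,vy),cv2.contourArea(k)
E
python3 - <<'E'
from h import *
n=snap('scene','s13');t=snap('top','t13'); o=get_obs(); p=o['tcp_pos']; print(p.round(1),o['ft_force'].round(1),o['gripper_width'],o['joints'].round(2))
print('scene',torchpix(n,(400,540,90,260)))
for z in(-8-26,-8+0,-8+70): print(z,'pred',proj(n,p-[0,0,z+0] if 0 else p+[0,0,-z]).round(1))
f=lambda c,x0,y0,w:cv2.resize(c['image'][y0:y0+w,x0:x0+w,::-1],(400,400),interpolation=cv2.INTER_CUBIC)
cv2.imwrite('pics/p13.png',np.hstack([f(n,390,110,120),f(t,60,150,120)]))
E
```

```text
[502.2 336.6 193.2] [ 0.  -0.2 -1.9] 24.274616395565165 [ 0.17  0.39 -1.02  1.55  0.34  1.39  0.25]
scene (((462.96551513671875, 161.58619689941406), (12.255891799926758, 39.738800048828125), 21.801410675048828), (np.float32(0.40185568), np.float32(-0.915703)), 372.5)
-34 pred [462.  159.8]
-8 pred [458.6 168. ]
62 pred [450.  188.7]
```

The viewer's 12-picture limit is reached, so I go on numerically. The torch is held: −1.9 N weight, 24.3 mm opening. Its handle axis in the scene fits vertical, and its centre is at (463,161.6) against (461.5,161) predicted. Now tilting it toward −y.

>>> {"method": "jog_arm", "body": {"targets": [[[0, 0, 0], [0.8, -0.37, 0]], [[0, 0, 0], [0.8, -0.37, 0]], [[0, 0, 0], [0.8, -0.37, 0]], [[0, 0, 0], [0.8, -0.37, 0]], [[0, 0, 0], [0.8, -0.37, 0]], [[0, 0, 0], [0.8, -0.37, 0]], [[0, 0, 0], [0.8, -0.37, 0]], [[0, 0, 0], [0.8, -0.37, 0]]]}}

```text
clock: 22.72
tcp_pos: [502.2, 336.9, 192.3]
eef_rot: [0.064, 0.206, 0.93, -0.298]
ft_force: [1.6, 0.4, -1.8]
gripper_width: 24.0
```

```bash
cat > aim.py <<'E'
from h import *
def aim(C=(577,94,43),L=141.9,off=(0,0)):
    o=get_obs();p=o['tcp_pos'];q=o['eef_rot'];R=Ro.from_quat([q[1],q[2],q[3],q[0]]).as_matrix();w=R[:,2]
    spot=p+R@[off[0],off[1],L]
    print('tcp',p.round(1),'w',w.round(3),'slant below horiz',np.degrees(np.arcsin(-w[2])).round(1),'force',o['ft_force'].round(1),'grip',round(float(o['gripper_width']),1))
    print('spot',spot.round(1),'need shift tool units',((R.T@(np.array(C)-spot))/60).round(2),'joints',o['joints'].round(2))
    W=np.array([0,-.7071,-.7071]); ax=np.cross(w,W); a=np.arcsin(np.linalg.norm(ax)); 
    print('need turn tool units',(R.T@(ax/np.linalg.norm(ax)*np.degrees(a)/5)).round(2)); return p,R
E
python3 -c "from aim import *;aim()"
```

```text
tcp [502.2 336.9 192.3] w [-0.003 -0.58  -0.814] slant below horiz 54.5 force [ 1.6  0.4 -1.8] grip 24.0
spot [501.8 254.6  76.7] need shift tool units [-1.92 -1.15  2.01] joints [-0.41  0.72 -0.79  1.21  0.75  1.97  0.02]
need turn tool units [ 1.71 -0.83 -0.  ]
```

>>> {"method": "jog_arm", "body": {"targets": [[[-0.5, -0.3, 0], [0, 0, 0]], [[-0.5, -0.3, 0], [0, 0, 0]], [[-0.5, -0.3, 0.3], [0, 0, 0]], [[-0.4, -0.25, 0.3], [0, 0, 0]], [[0, 0, 0.3], [0, 0, 0]], [[0, 0, 0.2], [0.5, -0.24, 0]], [[0, 0, 0], [0.5, -0.24, 0]], [[0, 0, 0], [0, 0, 0]]]}}

```text
clock: 23.72
tcp_pos: [575.3, 210.9, 202.1]
eef_rot: [0.074, 0.2, 0.915, -0.341]
ft_force: [-0.5, 0.7, -1.2]
gripper_width: 23.9
```

```bash
python3 -c "from aim import *;aim()"
```

```text
tcp [575.3 210.9 202.1] w [-0.001 -0.654 -0.756] slant below horiz 49.1 force [-0.5  0.7 -1.2] grip 23.9
spot [575.2 118.   94.8] need shift tool units [0.08 0.25 0.91] joints [-0.26  0.68 -0.73  1.27  0.85  1.95  0.2 ]
need turn tool units [ 0.75 -0.35  0.  ]
```

>>> {"method": "jog_arm", "body": {"targets": [[[0, 0, 0.2], [0.4, -0.18, 0]], [[0, 0, 0.2], [0.35, -0.17, 0]], [[0, 0, 0], [0, 0, 0]]]}}

```text
clock: 24.1
tcp_pos: [576.1, 191.5, 184.3]
eef_rot: [0.081, 0.199, 0.902, -0.375]
ft_force: [0.4, -0.0, -0.9]
gripper_width: 24.4
```

```bash
python3 -c "from aim import *;aim()"
```

```text
tcp [576.1 191.5 184.3] w [-0.003 -0.708 -0.706] slant below horiz 44.9 force [ 0.4 -0.  -0.9] grip 24.4
spot [575.7  91.   84.1] need shift tool units [0.2  0.48 0.45] joints [-0.27  0.7  -0.7   1.3   0.89  1.95  0.18]
need turn tool units [-0.03 -0.02  0.  ]
```

Run:
```python
from aim import *
n=snap('scene','s14');t=snap('top','t14'); p,R=aim(); w=R[:,2]
H={'tool':p-8.1*w,'world':p+[0,0,39]+30.9*w}
for nm,c,box in(('scene',n,(330,470,120,260)),('top',t,(120,240,130,240))):
    h=cv2.cvtColor(c['image'],cv2.COLOR_RGB2HSV).astype(int)
    y=((h[...,0]>18)&(h[...,0]<35)&(h[...,1]>110)&(h[...,2]>50)); z=np.zeros_like(y);x0,x1,y0,y1=box;z[y0:y1,x0:x1]=y[y0:y1,x0:x1]
    nn,lab,st,ce=cv2.connectedComponentsWithStats(z.astype(np.uint8))
    for i in range(1,nn):
        if st[i,4]>8: print(nm,'comp',st[i],ce[i].round(1))
    for k,o in H.items(): print(nm,k,'tail',proj(c,o-70*w).round(1),'+22',proj(c,o-22*w).round(1),'head end',proj(c,o+26*w).round(1),'lens',proj(c,o+70*w).round(1))
```

```text
tcp [576.5 192.1 185.9] w [-0.001 -0.707 -0.707] slant below horiz 45.0 force [ 1.3 -0.4 -0.8] grip 24.0
spot [576.3  91.9  85.5] need shift tool units [0.21 0.48 0.48] joints [-0.27  0.7  -0.71  1.3   0.89  1.95  0.18]
need turn tool units [-0.   -0.02  0.  ]
scene comp [434 155  25  33 135] [445.9 170.1]
scene comp [425 157   8   5  13] [428.5 159.6]
scene comp [388 173  44  30 500] [409.4 188.7]
scene comp [442 181   7   5  11] [445.  183.5]
scene tool tail [428.5 176.6] +22 [409.2 186.7] head end [391.  196.2] lens [375.2 204.4]
scene world tail [416.7 172.2] +22 [397.6 182.4] head end [379.6 192.1] lens [364.  200.5]
top comp [120 159   7   5  20] [122.8 160.7]
top comp [139 168  34  18 322] [158.4 175.7]
top comp [208 227  32   6 143] [223.6 229.6]
top tool tail [122.7 173.3] +22 [146.2 176.5] head end [168.  179.4] lens [186.6 181.9]
top world tail [136. 172.] +22 [159.2 175.2] head end [180.8 178.2] lens [199.2 180.8]
```

The cameras confirm the torch's place in the hand: scene handle centre (409.4,188.7) against (409.2,186.7) predicted. Taking both views relative to the shut blue cover, the aim point is about (575.5, 94.5, 43). Now the final shift.

```bash
python3 -c "from aim import *;aim(C=(575.5,94.5,43))"
```

```text
tcp [576.5 192.1 185.9] w [-0.001 -0.707 -0.707] slant below horiz 45.0 force [ 1.3 -0.4 -0.8] grip 24.0
spot [576.3  91.9  85.5] need shift tool units [0.24 0.48 0.47] joints [-0.27  0.7  -0.71  1.3   0.89  1.95  0.18]
need turn tool units [-0.   -0.02  0.  ]
```

>>> {"method": "jog_arm", "body": {"targets": [[[0.08, 0.16, 0.16], [0, 0, 0]], [[0.08, 0.16, 0.16], [0, 0, 0]], [[0.08, 0.16, 0.15], [0, 0, 0]], [[0, 0, 0], [0, 0, 0]], [[0, 0, 0], [0, 0, 0]]]}}

```text
clock: 24.82
tcp_pos: [575.7, 195.3, 143.5]
eef_rot: [0.082, 0.2, 0.902, -0.373]
ft_force: [-0.1, 0.2, -1.0]
gripper_width: 23.9
```

Run:
```python
from aim import *
n=snap('scene','s15');t=snap('top','t15'); p,R=aim(C=(575.5,94.5,43)); w=R[:,2]; o=p-8.1*w
def m(c,f,box):
    h=cv2.cvtColor(c['image'],cv2.COLOR_RGB2HSV).astype(int); y=f(h[...,0],h[...,1],h[...,2]); z=np.zeros_like(y);x0,x1,y0,y1=box;z[y0:y1,x0:x1]=y[y0:y1,x0:x1]; return z
Y=lambda h,s,v:(h>18)&(h<35)&(s>110)&(v>50); B=lambda h,s,v:(h>95)&(h<130)&(s>60)&(v>50)
for nm,c,by,bb in(('scene',n,(375,440,170,235),(325,372,210,250)),('top',t,(130,200,160,200),(195,245,165,215))):
    k=big(m(c,Y,by)); r=cv2.minAreaRect(k); l=cv2.fitLine(k,cv2.DIST_L2,0,.01,.01).ravel()
    kb=big(m(c,B,bb)); rb=cv2.minAreaRect(kb); 
    d=np.array(rb[0])-l[2:]; perp=d[0]*-l[1]+d[1]*l[0]
    print(nm,'yellow',np.round(r[0],1),cv2.boundingRect(k),'dir',l[:2].round(3),'blue',np.round(rb[0],1),cv2.boundingRect(kb),'perp px of axis from cover centre',perp.round(2))
    print('  pred +22',proj(c,o-22*w).round(1),'head',proj(c,o+26*w).round(1),'lens',proj(c,o+70*w).round(1),'spot',proj(c,o+150*w).round(1))
```

```text
tcp [575.8 195.5 143.9] w [-0.001 -0.706 -0.708] slant below horiz 45.1 force [ 1.2 -0.  -1.3] grip 23.5
spot [575.7  95.3  43.4] need shift tool units [ 0.   -0.01  0.01] joints [-0.28  0.74 -0.7   1.33  0.89  1.91  0.13]
need turn tool units [ 0.01 -0.01  0.  ]
scene yellow [407.3 200.6] (387, 186, 42, 29) dir [ 0.902 -0.432] blue [348.7 231.4] (339, 221, 21, 22) perp px of axis from cover centre 2.36
  pred +22 [406.7 199.1] head [389.2 208. ] lens [373.9 215.7] spot [348.1 228.8]
top yellow [159.2 180.4] (144, 172, 32, 17) dir [0.933 0.361] blue [218.3 188.8] (207, 174, 23, 30) perp px of axis from cover centre -12.22
  pred +22 [150.2 180.6] head [170.9 183.3] lens [188.7 185.6] spot [218.5 189.3]
```

Run:
```python
from aim import *
for nm in('t15',):
    c=load(nm); im=c['image'].astype(int)
    for v in range(166,200):
        s=''
        for u in range(140,232):
            r,g,b=im[v,u]
            s+='Y' if r-b>35 and abs(r-g)<60 and r>g-5 else 'B' if b-r>40 else 'G' if g-r>22 else 'd' if max(r,g,b)<70 else 'W' if min(r,g,b)>130 else '.'
        print(v,s)
```

```text
166 ..................WWWWWWWWWWWWWWWWWWWWWWWWWWWWWWWWWW.GGGGGGGGGGGGGGGGGGGGdGGGGGGGGGGGdddGGGG
167 ...................WWWWWWWWWWWWWWWWWWWWWWWWWWWWWWWWWGGGGGGGGGGGGGGGGGGGGGGGGGGGGGGGGGGGGGGGG
168 ....................WWWWWWWWWWWWWWWWWWWWWWWWWWWWWWWWGGGGGGGGGGGGGGGGGGGGGGGGGGGGGGGGGGGGGGGG
169 ......WW..............WWWWWWWWWWWWWWWWWWWWWWWWWWWWW.GGGGGGGGGGGGGGGGGGGGGGGGGGGGGGGGGGGGGGGG
170 d......WW................WWWWWWWWWWWWWWWWWWWWWWWWWW.GGGGGGGGGGGGGGGGGGGGGGGGGGGGGGGGGGGGGGGG
171 dddd....................WWWWWWWWWWWWWWWWWWWWWWWWWWW.GGGGGGGGGGGGGGGGGGGGGGGGGGGGGGGGGGGGGGGG
172 dddddYYYYY..............WWWWWWWWWWWWWWWWWWWWWWWWWWW.GGGGGGGGGGGGGGGGGGG.GGGGGGGGGGGGGGGGGGGG
173 dddddYYYYYYYYYYYY.......WWWWWWWWWWWWWWWWWWWWWWWWWWW.GGGGGGGGGGGGGGGGGGWWW.GGGGGGGGGGGGG..GGG
174 dddddYYYYYYYYYYYYYYYYYYY.......WW.WWWWWWWWWWWWWWWWW.GGGGGGGGGGGGGGGGGBBWW.BBBGGGGGGGGGWWWGGG
175 dddddYYYYYYYYYYYYYYYYYYYYYYYY............WWWWWWWWWWWGGGGGGGGGGGGGGGGBBBBBBBBBBBBBBBBBBBBBBGG
176 dddddYYYYYYYYYYYYYYYYYYYYYYYYYYY.dddddddd........WWWGGGGGGGGGGGGGGGGBBBBBBBBBBBBBBBBBBBBBBGG
177 dddddYYYYYYYYYYYYYYYYYYYYYYYY
[... 1497 characters left out ...]
BBBBBBBBBBBBBBBBBBBdG
193 d..............................WWWWWWWWWWWWWWWWWWW.GGGGGGGGGGGGGGGGBBBBBBBBBBBBBBBBBBBBBBddG
194 d..............................WWWWWWWWWWWWWWWWWWW.GGGGGGGGGGGGGGGGBBBBBBBBBBBBBBBBBBBBBBddG
195 d.............................WWWWWWWWWWWWWWWWWWW..GGGGGGGGGGGGGGGGBBBBBBBBBBBBBBBBBBBBBBdGG
196 ..............................WWWWWWWWWWWWWWWWWWW..GGGGGGGGGGGGGGGGBBBBBBBBBBBBBBBBBBBBBBdGG
197 ..............................WWWWWWWWWWWWWWWWWWW..GGGGGGGGGGGGGGGGBBBBBBBBBBBBBBBBBBBBBBdGG
198 .............................WWWWWWWWWWWWWWWWWWWWW.GGGGGGGGGGGGGGGGBBBBBBBBBBBBBBBBBBBBBBdGG
199 .............................WWWWWWWWWWWWWWWWWWWWW.GGGGGGGGGGGGGGGGBBBBBBBBBBBBBBBBBBBBBBdGG
```

The torch's line, seen in both views, meets the blue cover within about 4 mm of its centre: top view 1.8 px to one side, scene view 1.1 px to the other. Slant is 45° and the estimated distance 80 mm, so I'm handing in.

```bash
python3 -c "
from aim import *
aim(C=(575.5,94.5,43)); print(get_obs()['clock']); print(finish_job())"
```

```text
tcp [575.8 195.5 143.9] w [-0.001 -0.706 -0.708] slant below horiz 45.1 force [ 1.2 -0.  -1.3] grip 23.5
spot [575.7  95.3  43.4] need shift tool units [ 0.   -0.01  0.01] joints [-0.28  0.74 -0.7   1.33  0.89  1.91  0.13]
need turn tool units [ 0.01 -0.01  0.  ]
24.925
the job is handed in; nothing more can be done
None
```

I pressed both covers shut, drew the torch out of its holder and tilted it. I handed in at 24.9 s with it still gripped in the air, pointing at the blue cover.

**Last checks that passed:**
- **Covers:** both looked shut in the overhead picture taken after pressing, once the gripper had moved away. The blue cover showed a force peak, then a drop, then a firm stop; the grey one only the rise to a firm stop.
- **Torch:** the gripper opening was 23.5 mm on the 24 mm handle, and the slant was 45.1°. By calculation, the point 80 mm ahead of the lens lies within 1 mm of where I placed the middle of the blue cover.

**What failed or disagreed:**
- **First presses:** the first press on each cover stopped short, because the real fingertips sit about 25 mm above the reported tool point instead of 14 mm below it. The covers only moved a little, and the largest force I saw was about 19 N. I found the offset from the camera views and contact forces, and allowed for it in the later presses, the grasp and the aim.
- **Aim:** the two cameras disagree slightly. The top view puts the aim about 4 mm to one side of the cover's middle and the scene view about 3–4 mm to the other, so I left it between them.
- **Not checked:** I did not take a final picture of the loose objects. I felt no unexpected contact and kept the gripper clear of them.

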